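# Find the clear drawer gap with a feeler gauge

### The job

A small spice-drawer unit lies on its back with its four fronts up. Take the feeler gauge from its wooden rest and try its blade, upright, in the three gaps between the fronts: two of them are blocked out of sight below the fronts and one is clear. Feel for it gently, never pushing harder than about 20 N, slide the blade fully home in the clear gap until the handle sits on the fronts, then let go and leave it standing there; leave the mug, salt shaker and jam jar alone.

Things in the scene. Friction and masses are not known exactly. Their poses are not given: they have to be found in the camera images.
- gauge_centre (a point): Centre of the feeler gauge's black handle: a block 34 (x) x 12 (y, the thickness to grip across) x 50 mm (z). Below it, from the middle of the handle's underside, a steel blade 22 (x) x 4 (y) mm with a rounded tip sticks down 40 mm; z points up. About 0.12 kg. At first the gauge stands loose in its rest, the handle's underside on the rest's top.
- gauge_tip (a point): The lower tip of the gauge's blade, 65 mm below the handle's centre; axes as those of the handle.
- rest: Fixed brown wooden block, 70 (x) x 60 (y) x 50 mm high, with a slot 28 (x) x 8 mm (y), 45 mm deep, in the middle of its top; origin at the centre of its underside, z up.
- spice_unit: Fixed light-wood spice-drawer unit lying on its back, 200 (x) x 260 (y) x 100 mm high; origin at the centre of its underside, z up. Its top is four wooden fronts side by side along y, each 200 x 58 mm, 16 mm thick, with three open gaps between them. Four knobs, 16 mm high, stand on the fronts 78 mm from the middle on the -x side.
- unit_top (a point): Centre of the unit's top, 100 mm above its origin, level with the fronts' top faces; axes as the unit's. The three gaps run along x, 7 mm wide, 65 mm apart, nominally at y = -65, 0 and +65 mm from here; but the whole set of fronts was screwed on by eye and sits up to 4 mm off to either side (y), which this point does not show.
- unit_inside (a point): Point 20 mm below unit_top, inside the unit. A thin metal runner lies hidden along each gap: in two gaps it is misplaced, at this depth, and stops the blade 20 mm below the fronts' top faces (it gives up to 4 mm, at 2.5 N/mm, then is rigid); in the third, any of the three, it lies 50 mm down, and the blade goes home, 40 mm deep, until the handle's underside meets the fronts.
- mug: White mug with a handle, about 95 mm high, a bystander.
- salt_shaker: Salt shaker, 44 mm wide, 90 mm high, a bystander.
- jam: Jam jar with a dark lid, 65 mm wide, 115 mm high, a bystander.
Not all that is in view belongs to the job. There is more than one size of the part that bears gauge_centre; the job needs the middle-sized.

How it is judged (in metres and radians):
On the way, in this order (a step that is already met when the one before it is completed fails the run):
1. the gauge is lifted clear of its rest (z of gauge_tip in the frame of rest above 0.055 m), for 0.1 s.
2. the held blade is slid fully home in the clear gap (z of gauge_tip in the frame of spice_unit below 0.065 m and x of gauge_tip in the frame of spice_unit between -0.09 and 0.09 m and y of gauge_tip in the frame of spice_unit between -0.08 and 0.08 m and contact force between the fingers and gauge above 0.5 N), for 0.1 s.
At the end, for the whole second after the job is handed in: The gauge stands released and at rest in the clear gap of the unit, upright within 0.15 rad, its blade at least 35 mm below the fronts' top faces (fully home is 40 mm) (z of gauge_tip in the frame of spice_unit below 0.065 m and x of gauge_tip in the frame of spice_unit between -0.09 and 0.09 m and y of gauge_tip in the frame of spice_unit between -0.08 and 0.08 m and angle between gauge_tip's own z axis and vertical below 0.15 rad and linear speed of gauge below 0.02 m/s); the robot touches nothing.
It fails at once if the gauge is pressed against the unit, its fronts or runners with more than 25 N (contact force between gauge and spice_unit above 25 N or contact force between gauge and fronts above 25 N or contact force between gauge and runner0 above 25 N or contact force between gauge and runner1 above 25 N or contact force between gauge and runner2 above 25 N).
It fails at once if the mug, salt shaker or jam jar is moved by more than 30 mm (distance of any of mug, salt_shaker, jam from where it was at the start of the episode above 0.03 m).
It also fails if it takes over 67 s, if anything falls off the work surface, if the arm or the gripper's body presses on something with over 40 N, if the wrist force passes 120 N, or if a joint passes its speed limit or range.

### The arm

A 6-joint arm with a two-finger parallel gripper is mounted at the origin on a cart in front of the work surface, level with it; the furniture and walls round the work are solid. World frame = base frame: x ahead of the robot, y to its left, z up, the work surface at z = 0. Lengths are in m, angles in degrees, forces in N, time in s.
With the tool pointing down it reaches from about 0.35 to 0.875 m from the base axis. Payload 4.2 kg.
Tool frame: the origin (TCP) lies at the very end of the fingers, on their centre line; the grasp point (between the pads) lies 19 mm behind it (arm.tcp_to_grasp is the distance from the TCP to the grasp point, in m); z points along the fingers, y is the line along which they close (so a half turn about z gives the same grasp; the last joint's range is limited). The gripper opens to 85 mm and grips with 20 to 120 N. Pads are 22 mm wide; open, the fingers measure 114 mm over their backs; the gripper's body (76 mm by 85 mm) begins 54 mm behind the grasp point. The pads swing forward as they close: fully open they stand 13 mm farther back than shut.
Start: joints at [-52.391, 22.042, 0.453, 0, -68.411, -14.817], TCP at [0.242, -0.576, 0.205] pointing down, gripper open.
Joint ranges: [-179.83, 179.83], [-69.29, 118.12], [-61.27, 80.66], [-181.25, 117.63], [-171.15, -9.14], [-177.46, 177.46]. Speed limits (degrees/s): [159.86, 159.86, 180, 180, 180, 180].

### API

Orientations are given as a 3x3 rotation matrix whose columns are the frame's x, y, z axes.
In Python, from station import arm gives the robot as it stands. The module is installed in compiled form; this text tells all that it offers.
- The arm moves only by the shell command python3 -m jog 'ROWS'. ROWS is text: rows parted by semicolons, each of 7 numbers parted by spaces: the turn, a rotation vector about the world's x, y, z in rad, then the shift along the world's x, y, z in m, then the closure in counts, from 0 (fully open) to 255 (shut). In form: rx ry rz tx ty tz gripper; .... A call has 1 to 20 rows; each row is the pose to reach, as a shift and turn from the pose commanded when the call began; what a row does not reach only later rows make up. A row lasts 1/10 s, in which the tool goes at most 50 mm and 8.59 degrees, less where a joint would pass 70% of its speed; a pose out of reach is approached as far as the arm can. A call with a gripper value outside its range is refused whole. The fingers move at their own pace and stop on an object; the grip force is fixed at half the most. Time passes only in rows, so rows that repeat a pose let the fingers close. It gives the time, the measured TCP pose, the force, the opening and the grip force at its end, in the units of the state.
- arm.read_state(): the state, without advancing time (a new reading comes with each control period).
- arm.read_camera(name): name is "scene" or "top"; returns a dict with "frame" (400x640x3 uint8, red, green, blue), "depth" (400x640 float32, m along the optical axis (not along the pixel's ray), 0 where there is no reading), "camera_matrix" (3x3 intrinsics, pixels), "distortion" ([k1, k2, p1, p2, k3] as OpenCV has them; the pictures are not rectified), "rvec" (rotation vector, rad) and "tvec" (3), from world to camera coordinates, as OpenCV has them. Camera axes: x right, y down, z forward; pixel columns grow to the right and rows downward; lengths in m; the calibration is good to about 2 mm. A picture is of the moment at which its call begins.
- arm.finish_job(): hands the job in; it is judged then, once.
The state is a dict: "time": time; "qpos": joint angles; "joint_vel": joint speeds; "joint_torque": joint torques, N m; "tcp_pos": TCP position; "tool_rot": TCP orientation; "contact_force": force on the tool from outside, world axes, zero at the start; "moment": the same for the moment, N m; "opening": finger opening in m; "finger_force": force on a finger pad.
Only numpy, scipy, OpenCV 4.12 (cv2) and the standard library are available. Lean on these libraries where they do the work, as an engineer would, in place of code of your own. Each camera call takes 0.05 s, during which the arm holds its last target. There are 200 camera calls.

## Working session

There is one attempt and no reset: what is moved stays moved. The work goes in short steps, Python scripts to look and compute and a shell command to move; the robot and the scene stay as the last step left them, time stands still between calls to the robot, and variables do not carry over. Pictures are saved under pics/ and viewed, at most 10 in all, crops included, and the job is handed in when it is done.

```bash
mkdir -p pics; cat > h.py <<'E'
import numpy as np, cv2
from station import arm
def cam(n):
    c=arm.read_camera(n); c['R']=cv2.Rodrigues(np.array(c['rvec'],float))[0]; c['t']=np.array(c['tvec'],float).ravel()
    c['K']=np.array(c['camera_matrix'],float); c['D']=np.array(c['distortion'],float); return c
def ray(c,uv):
    p=cv2.undistortPoints(np.array(uv,float).reshape(-1,1,2),c['K'],c['D']).reshape(-1,2)
    d=np.c_[p,np.ones(len(p))]@c['R']; return -c['R'].T@c['t'],d
def onplane(c,uv,z):
    o,d=ray(c,uv); return o+d*((z-o[2])/d[:,2])[:,None]
def cloud(c):
    v,u=np.mgrid[0:400,0:640]; uv=np.c_[u.ravel(),v.ravel()]
    o,d=ray(c,uv); P=o+d*c['depth'].reshape(-1,1); P[c['depth'].ravel()==0]=np.nan
    return P.reshape(400,640,3)
E
python3 - <<'E'
from h import *
for n in ('scene','top'):
    c=cam(n); cv2.imwrite(f'pics/{n}0.png',c['frame'][:,:,::-1]); np.savez(f'{n}0.npz',**{k:c[k] for k in('frame','depth','K','D','R','t')})
    print(n,-c['R'].T@c['t'],c['R'][2],c['K'][0,0])
print(arm.read_state())
E
```

```text
scene [-0.11019327  0.51326107  0.56325713] [ 0.64962668 -0.58474005 -0.48586443] 373.1764515264741
top [ 0.29276017 -0.07217923  1.52766111] [ 0.19087804 -0.00959729 -0.98156684] 440.8191063490293
{'time': 0.1, 'qpos': array([-5.23932349e+01,  2.20865749e+01,  3.88054275e-01, -2.65585149e-02,
       -6.84108310e+01, -1.48155081e+01]), 'joint_vel': array([-0.04165501, -0.04922526,  0.16839803,  0.11636353, -0.12077964,
       -0.06057161]), 'joint_torque': array([-6.66909727e-04, -3.93318272e+01,  1.88929868e+01,  4.19800535e+00,
       -2.59085609e-03, -1.14965795e-05]), 'tcp_pos': array([ 0.24189865, -0.57567081,  0.20382854]), 'tool_rot': array([[-9.21988460e-01, -3.87216480e-01, -8.23187771e-04],
       [-3.87217349e-01,  9.21986754e-01,  1.77497532e-03],
       [ 7.16685238e-05,  1.95525935e-03, -9.99998086e-01]]), 'contact_force': array([ 0.24037642, -0.05507716,  0.21599064]), 'moment': array([-0.00811395,  0.0495823 ,  0.02165396]), 'finger_force': 0.0, 'opening': 0.08544215085369404}
```

View pics/scene0.png

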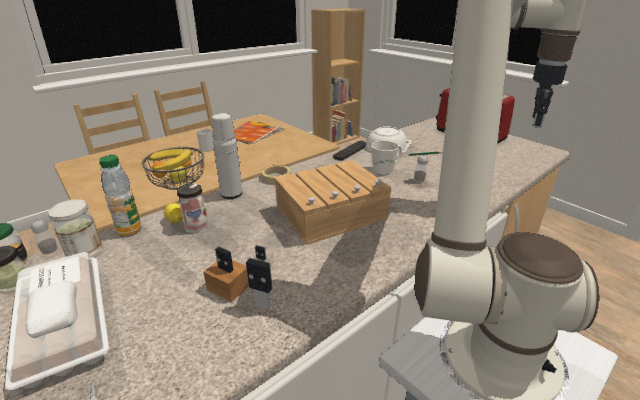

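View pics/top0.png

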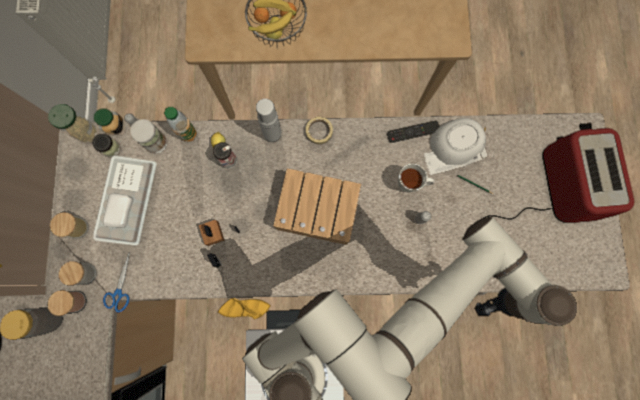

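The pictures show three black-handled gauges:

| Gauge | Scene pixel | Top pixel |
|---|---|---|
| In the brown rest | (224,260) | (207,230) |
| Large, loose | (259,275) | (213,259) |
| Small, loose | (261,253) | (235,229) |

The spice unit is at scene (333,198) and top (317,205). The one in the rest should be the middle size, so I'll check it in a crop and measure.

```bash
python3 - <<'E'
from h import *
S=dict(np.load('scene0.npz')); T=dict(np.load('top0.npz'))
a=cv2.resize(S['frame'][235:315,195:290],None,fx=4,fy=4,interpolation=2)
b=cv2.resize(T['frame'][205:285,180:260],None,fx=4,fy=4,interpolation=2)
cv2.imwrite('pics/crop1.png',np.hstack([a[:320],b])[:,:,::-1])
for n,c,roi in(('S',S,(235,320,195,290)),('T',T,(205,285,180,260))):
    P=cloud(c); f=c['frame'].astype(int); m=np.zeros((400,640),np.uint8)
    m[roi[0]:roi[1],roi[2]:roi[3]]=(f.max(2)<60)[roi[0]:roi[1],roi[2]:roi[3]]
    k,l,st,ce=cv2.connectedComponentsWithStats(m)
    for i in range(1,k):
        if st[i,4]<15: continue
        p=P[l==i]; p=p[~np.isnan(p[:,0])]; print(n,st[i],ce[i],np.nanpercentile(p,[5,50,95],axis=0).round(3).tolist())
# unit top & rest top by height
for n,c in(('S',S),('T',T)):
    P=cloud(c); f=c['frame'].astype(int); wood=(f[:,:,0]-f[:,:,2]>40)
    for nm,z0,x0,x1,y0,y1 in(('unit',.1,.3,.8,-.2,.25),('rest',.05,.2,.7,.15,.4)):
        m=wood&(abs(P[:,:,2]-z0)<.012)&(P[:,:,0]>x0)&(P[:,:,0]<x1)&(P[:,:,1]>y0)&(P[:,:,1]<y1)
        q=P[m]; 
        if len(q)<10: print(n,nm,len(q)); continue
        r=cv2.minAreaRect(q[:,:2].astype(np.float32)*1000); print(n,nm,len(q),r,np.median(q[:,2]))
E
```

```text
S [216 247  17  26 285] [224.14385965 259.4245614 ] [[0.458, 0.269, 0.054], [0.467, 0.279, 0.082], [0.483, 0.286, 0.101]]
S [256 246   9  14  98] [260.07142857 252.5       ] [[0.47, 0.185, 0.031], [0.479, 0.19, 0.047], [0.487, 0.195, 0.059]]
S [246 259  26  34 635] [258.80472441 275.08188976] [[0.356, 0.243, 0.058], [0.371, 0.257, 0.093], [0.39, 0.268, 0.118]]
T [204 226   8  11  57] [207.40350877 230.73684211] [[0.459, 0.266, 0.069], [0.472, 0.272, 0.098], [0.487, 0.282, 0.103]]
T [207 253  14  15 113] [213.71681416 259.81415929] [[0.359, 0.237, 0.059], [0.377, 0.247, 0.113], [0.395, 0.26, 0.121]]
S unit 3411 ((576.4662475585938, 29.207290649414062), (485.7124328613281, 203.38450622558594), 77.12891387939453) 0.09898589782169614
S rest 644 ((474.5988464355469, 277.1789855957031), (73.3392105102539, 62.480472564697266), 19.05605125427246) 0.04965911437934312
T unit 3930 ((586.7448120117188, 32.57073974609375), (512.1499633789062, 214.04603576660156), 72.73799133300781) 0.09905088208687085
T rest 312 ((474.17742919921875, 275.04827880859375), (71.00896453857422, 60.10757827758789), 19.437759399414062) 0.048626398348314503
```

View pics/crop1.png

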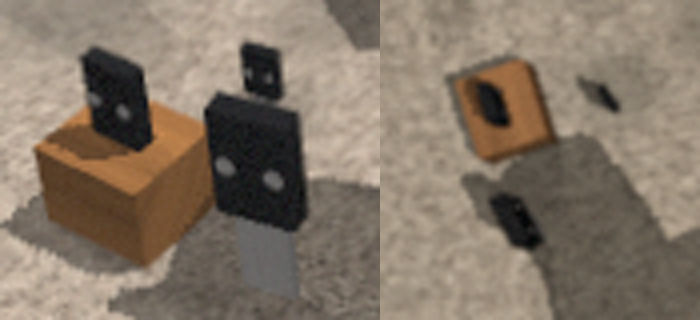

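The crop confirms it: the handle in the rest (crop (115,100)) is the middle-sized one, between the large (255,160) and small (262,70) loose ones. Next I'll measure the unit and its gaps.

```bash
cat > gaps.py <<'E'
from h import *
def gaps(c,pr=True):
    P=cloud(c); f=c['frame']; hsv=cv2.cvtColor(f,cv2.COLOR_RGB2HSV)
    m=((abs(P[:,:,2]-.1)<.012)&(P[:,:,0]>.42)&(P[:,:,0]<.76)&(P[:,:,1]>-.16)&(P[:,:,1]<.2)).astype(np.uint8)
    m=cv2.morphologyEx(m,cv2.MORPH_CLOSE,np.ones((5,5)))
    k,l,st,ce=cv2.connectedComponentsWithStats(m); i=1+st[1:,4].argmax(); m=(l==i).astype(np.uint8)
    v,u=np.nonzero(m); q=onplane(c,np.c_[u,v],.1)[:,:2]
    r=cv2.minAreaRect((q*1000).astype(np.float32))
    # dark gap pixels: black-hat across
    g=cv2.cvtColor(f,cv2.COLOR_RGB2GRAY); bh=cv2.morphologyEx(g,cv2.MORPH_BLACKHAT,np.ones((9,9)))
    return r,m,bh,q,u,v
E
python3 - <<'E'
from gaps import *
S=dict(np.load('scene0.npz')); T=dict(np.load('top0.npz')); out=[]
for n,c in(('S',S),('T',T)):
    r,m,bh,q,u,v=gaps(c); print(n,r,m.sum())
    s=[0,0]
    vis=c['frame'].copy(); vis[(m>0)&(bh>35)]=(0,255,0)
    ys,xs=np.nonzero(m); w=vis[ys.min()-5:ys.max()+5,xs.min()-5:xs.max()+5]; out.append(cv2.resize(w,(390,390),interpolation=0))
    for a in range(60,120):pass
    d=bh[v,u].astype(float); d[d<25]=0
    best=max(((np.histogram(q@[-np.sin(t),np.cos(t)],np.arange(-.6,.6,.002),weights=d)[0]**2).sum(),t) for t in np.radians(np.arange(-40,40,.5)))
    t=best[1]; e=np.array([-np.sin(t),np.cos(t)]); print('yaw',np.degrees(t))
    p=q@e; x=q@[np.cos(t),np.sin(t)]; ed=np.percentile(p,[.5,99.5]),np.percentile(x,[.5,99.5]); print('extents',ed)
    h,b=np.histogram(p,np.arange(p.min(),p.max(),.003),weights=d); print([(round(float(bb),3),int(hh)) for bb,hh in zip(b,h)])
cv2.imwrite('pics/g1.png',np.hstack(out)[:,:,::-1])
E
```

```text
S ((545.10400390625, -69.07823181152344), (239.39291381835938, 215.74098205566406), 77.28292083740234) 3103
yaw -14.0
extents (array([-0.04562872,  0.18221025]), array([0.4386252 , 0.65028296]))
[(-0.056, 0), (-0.053, 0), (-0.05, 0), (-0.047, 0), (-0.044, 0), (-0.041, 0), (-0.038, 0), (-0.035, 26), (-0.032, 0), (-0.029, 0), (-0.026, 0), (-0.023, 0), (-0.02, 527), (-0.017, 1715), (-0.014, 1670), (-0.011, 457), (-0.008, 0), (-0.005, 0), (-0.002, 0), (0.001, 41), (0.004, 114), (0.007, 199), (0.01, 331), (0.013, 275), (0.016, 168), (0.019, 135), (0.022, 305), (0.025, 302), (0.028, 231), (0.031, 128), (0.034, 89), (0.037, 92), (0.04, 94), (0.043, 156), (0.046, 1793), (0.049, 3094), (0.052, 2315), (0.055, 411), (0.058, 86), (0.061, 219), (0.064, 41), (0.067, 115), (0.07, 228), (0.073, 335), (0.076, 312), (0.079, 253), (0.082, 330), (0.085, 278), (0.088, 219), (0.091, 302), (0.094, 107), (0.097, 29), (0.1, 29), (0.103, 81), (0.106, 27), (0.109, 888), (0.112, 2399), (0.115, 2776), (0.118, 2061), (0.121, 183), (0.124, 160), (0.127, 29), (0.13, 29), (0.133, 144), (0.136, 93), (0.139, 145), (0.
[... 651 characters left out ...]
0), (0.007, 0), (0.01, 0), (0.013, 0), (0.016, 0), (0.019, 255), (0.022, 207), (0.025, 34), (0.028, 0), (0.031, 0), (0.034, 0), (0.037, 494), (0.04, 3840), (0.043, 4623), (0.046, 2221), (0.049, 0), (0.052, 0), (0.055, 0), (0.058, 29), (0.061, 45), (0.064, 0), (0.067, 28), (0.07, 42), (0.073, 0), (0.076, 56), (0.079, 0), (0.082, 27), (0.085, 221), (0.088, 175), (0.091, 79), (0.094, 0), (0.097, 29), (0.1, 72), (0.103, 1452), (0.106, 4499), (0.109, 3947), (0.112, 1161), (0.115, 28), (0.118, 39), (0.121, 52), (0.124, 57), (0.127, 0), (0.13, 0), (0.133, 30), (0.136, 51), (0.139, 54), (0.142, 0), (0.145, 29), (0.148, 120), (0.151, 138), (0.154, 68), (0.157, 0), (0.16, 0), (0.163, 34), (0.166, 53)]
```

View pics/g1.png

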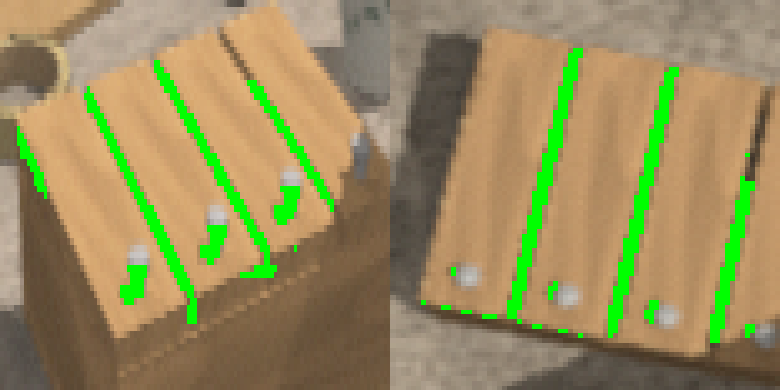

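```bash
sed -i 's/>-.16)/>-.24)/; s/<.76)/<.8)/' gaps.py; cat >> gaps.py <<'E'
def lines(c,t=np.radians(-13.8)):
    r,m,bh,q,u,v=gaps(c); d=bh[v,u].astype(float); d[d<25]=0
    X=q@[np.cos(t),np.sin(t)]; p=q@[-np.sin(t),np.cos(t)]
    h,b=np.histogram(p,np.arange(p.min(),p.max(),.001),weights=d); h=np.convolve(h,np.ones(7),'same')
    res=[]; inn=(p>p.min()+.03)&(p<p.max()-.03)
    for _ in range(3):
        bb=b[:-1]; hh=np.where((bb>p.min()+.03)&(bb<p.max()-.03),h,0); 
        for z in res: hh=np.where(abs(bb-z[0])<.03,0,hh)
        c0=bb[hh.argmax()]
        res.append([c0])
    L=[]
    for (c0,) in sorted(res):
        k=(abs(p-c0)<.009)&(d>0); A=np.polyfit(X[k],p[k],1,w=np.sqrt(d[k])); k2=k&(abs(p-np.polyval(A,X))<.005)
        A=np.polyfit(X[k2],p[k2],1,w=np.sqrt(d[k2])); L.append((np.degrees(t+np.arctan(A[0])),np.polyval(A,.55),X[k2].min(),X[k2].max()))
    return r,np.array(L),np.percentile(X,[.5,99.5]),np.percentile(p,[.5,99.5])
E
python3 - <<'E'
from gaps import *
np.set_printoptions(precision=4,suppress=True)
for n in('scene','top'):
    c=dict(np.load(n+'0.npz')); r,L,x,p=lines(c); print(n,r,'\n',L,x,p)
S=dict(np.load('scene0.npz')); T=dict(np.load('top0.npz'))
# handle top points
for n,c,(u,v) in(('S',S,(224,259)),('T',T,(207,230))):
    P=cloud(c); f=c['frame'].astype(int); m=(f.max(2)<75)&(abs(P[:,:,2]-.1)<.006)&(abs(P[:,:,0]-.474)<.05)&(abs(P[:,:,1]-.276)<.04)
    vv,uu=np.nonzero(m); q=onplane(c,np.c_[uu,vv],.1)[:,:2]; print(n,len(q),q.mean(0),cv2.minAreaRect((q*1000).astype(np.float32)))
E
```

```text
scene ((542.6315307617188, -78.24420166015625), (258.0801086425781, 215.76927185058594), 77.0497817993164) 
 [[-13.324   -0.0159   0.4652   0.6505]
 [-13.518    0.049    0.4392   0.6465]
 [-13.5785   0.1136   0.4382   0.6485]] [0.4393 0.6516] [-0.0736  0.1802]
top ((549.9638061523438, -86.14369201660156), (252.15924072265625, 200.9143829345703), 76.63553619384766) 
 [[-13.3883  -0.0182   0.4665   0.6512]
 [-13.3838   0.0466   0.4587   0.6507]
 [-13.4218   0.1115   0.4566   0.6537]] [0.4555 0.6541] [-0.0775  0.1723]
S 77 [0.4687 0.2786] ((469.07550048828125, 278.6546936035156), (36.06246566772461, 14.184516906738281), 13.195740699768066)
T 38 [0.4731 0.2738] ((472.6059875488281, 273.5391845703125), (32.187660217285156, 12.390268325805664), 15.280451774597168)
```

```bash
python3 -m jog '0 0 0 0.04 0.15 0.045 0;0 0 -0.05 0.08 0.3 0.045 0;0 0 -0.1 0.12 0.45 0.045 0;0 0 -0.1 0.12 0.45 0.045 0;0 0 -0.1 0.12 0.45 0.045 0;0 0 -0.1 0.12 0.45 0.045 0;0 0 -0.1 0.12 0.45 0.045 0;0 0 -0.1 0.15 0.55 0.045 50;0 0 -0.1 0.229 0.852 0.045 110;0 0 -0.1 0.229 0.852 0.045 110;0 0 -0.1 0.229 0.852 0.045 110;0 0 -0.1 0.229 0.852 0.045 110;0 0 -0.1 0.229 0.852 0.045 110;0 0 -0.1 0.229 0.852 0.045 110;0 0 -0.1 0.229 0.852 0.045 110;0 0 -0.1 0.229 0.852 0.045 110;0 0 -0.1 0.229 0.852 0.045 110;0 0 -0.1 0.229 0.852 0.045 110;0 0 -0.1 0.229 0.852 0.045 110;0 0 -0.1 0.229 0.852 0.045 110'
```

```text
time: 2.1
tcp_pos: [0.4706, 0.276, 0.2487]
tool_rot: [[-0.956, -0.294, -0.002], [-0.294, 0.956, -0.002], [0.002, -0.001, -1.0]]
contact_force: [-0.2, -0.5, 0.6]
opening: 0.0487
finger_force: 0.0
```

```bash
python3 -m jog '0 0 0 0 0 -0.04 110;0 0 0 0 0 -0.08 110;0 0 0 0 0 -0.12 110;0 0 0 0 0 -0.135 110;0 0 0 0 0 -0.135 110;0 0 0 0 0 -0.135 110'; python3 - <<'E'
from h import *
S=cam('scene');T=cam('top')
a=cv2.resize(S['frame'][200:300,180:280],(400,400),interpolation=2)
b=cv2.resize(T['frame'][190:270,170:250],(400,400),interpolation=2)
cv2.imwrite('pics/pre.png',np.hstack([a,b])[:,:,::-1])
E
```

```text
time: 2.7
tcp_pos: [0.4716, 0.2752, 0.1158]
tool_rot: [[-0.956, -0.293, 0.001], [-0.293, 0.956, 0.0], [-0.001, 0.0, -1.0]]
contact_force: [-0.5, 0.6, 0.2]
opening: 0.0484
finger_force: 0.0
```

View pics/pre.png

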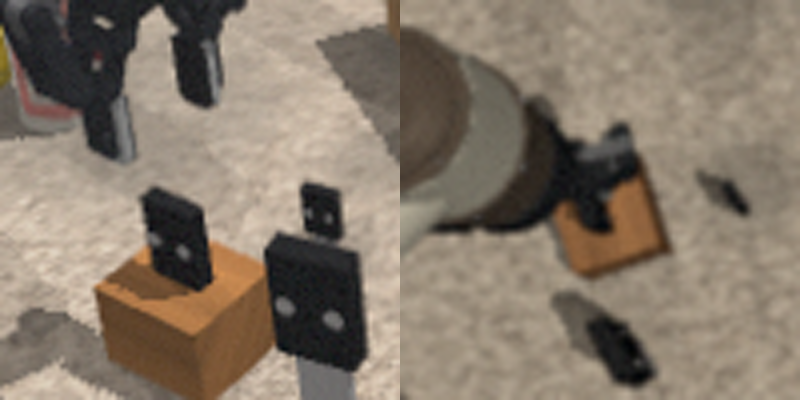

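The left crop shows the two open fingertips at (110,150) and (205,100), over the handle top at (172,198). I'll check the alignment numerically by projecting the TCP.

```bash
python3 - <<'E'
from h import *
S=cam('scene'); y=np.array([-.293,.956,0]); p=np.array([.4716,.2752,.108])
pts=np.array([p,p+y*.0242,p-y*.0242,[.4716,.2752,.1]])
u=cv2.projectPoints(pts,np.array(S['rvec']),S['t'],S['K'],S['D'])[0].reshape(-1,2); print(u,'crop',(u-[180,200])*4)
f=S['frame'].astype(int); P=cloud(S)
m=(f.max(2)<75)&(abs(P[:,:,2]-.1)<.004)&(abs(P[:,:,0]-.474)<.05)&(abs(P[:,:,1]-.276)<.04)
vv,uu=np.nonzero(m); print(len(uu),uu.mean(),vv.mean())
E
```

```text
[[222.87027524 246.75295945]
 [213.85527899 253.18209967]
 [231.48378486 240.61243578]
 [223.410606   249.95490048]] crop [[171.48110095 187.01183781]
 [135.42111596 212.72839866]
 [205.93513942 162.44974313]
 [173.642424   199.81960191]]
66 222.1969696969697 250.86363636363637
```

```bash
python3 - <<'E'
from h import *
S=cam('scene'); P=cloud(S); f=S['frame'].astype(int)
for n,(u0,u1,v0,v1) in {'L':(198,214,215,242),'R':(222,237,205,228)}.items():
    for v in range(v1,v0,-3):
        print(n,v,[(u,f[v,u].tolist(),P[v,u].round(3).tolist()) for u in range(u0,u1,3) if P[v,u,2]>.03][:4])
print(arm.read_state()['tcp_pos'])
E
```

```text
L 242 []
L 239 [(207, [68, 68, 69], [0.459, 0.308, 0.15]), (210, [113, 111, 111], [0.453, 0.305, 0.152])]
L 236 [(204, [31, 36, 33], [0.458, 0.313, 0.16]), (207, [36, 37, 41], [0.456, 0.308, 0.158]), (210, [119, 117, 118], [0.453, 0.304, 0.158])]
L 233 [(201, [34, 39, 41], [0.466, 0.315, 0.163]), (204, [30, 36, 38], [0.456, 0.313, 0.167]), (207, [40, 39, 41], [0.457, 0.307, 0.164]), (210, [123, 123, 122], [0.452, 0.303, 0.165])]
L 230 [(201, [36, 40, 41], [0.463, 0.315, 0.171]), (204, [39, 35, 39], [0.454, 0.312, 0.175]), (207, [55, 55, 56], [0.456, 0.306, 0.171]), (210, [127, 127, 126], [0.455, 0.301, 0.169])]
L 227 [(201, [33, 35, 38], [0.462, 0.314, 0.177]), (204, [40, 40, 45], [0.454, 0.311, 0.18]), (207, [82, 82, 82], [0.454, 0.306, 0.178]), (210, [121, 124, 120], [0.453, 0.301, 0.177])]
L 224 [(198, [45, 48, 51], [0.445, 0.324, 0.198]), (201, [37, 40, 43], [0.448, 0.318, 0.193]), (204, [37, 33, 39], [0.451, 0.312, 0.189]), (207, [37, 38, 44], [0.451, 0.306, 0.186])]
L 221 [(198, [44, 46, 48], [0.445, 0.323, 0.204]), (201, [42, 44, 46], [0.454, 0.315, 0.195]), (204, [33, 36, 39]
[... 741 characters left out ...]
 33], [0.483, 0.256, 0.167]), (228, [32, 34, 30], [0.473, 0.254, 0.171]), (231, [81, 82, 81], [0.468, 0.25, 0.172]), (234, [72, 70, 67], [0.474, 0.241, 0.166])]
R 213 [(225, [24, 33, 30], [0.48, 0.256, 0.175]), (228, [29, 31, 28], [0.473, 0.253, 0.178]), (231, [122, 124, 123], [0.468, 0.25, 0.179])]
R 210 [(222, [90, 85, 79], [0.489, 0.257, 0.178]), (225, [30, 30, 36], [0.479, 0.256, 0.182]), (228, [35, 33, 37], [0.474, 0.252, 0.183]), (231, [92, 95, 95], [0.471, 0.247, 0.183])]
R 207 [(225, [36, 39, 40], [0.481, 0.254, 0.188]), (228, [24, 27, 31], [0.471, 0.252, 0.191]), (231, [35, 35, 38], [0.467, 0.248, 0.192]), (234, [80, 74, 72], [0.466, 0.242, 0.19])]
[0.47183389 0.27623162 0.11648617]
```

Depth puts the fingertips about 25–30 mm higher than the TCP reading implies. I'll shut the fingers here, still clear of the handle, and see where the tip really is.

```bash
python3 -m jog '0 0 0 0 0 0 255;0 0 0 0 0 0 255;0 0 0 0 0 0 255;0 0 0 0 0 0 255;0 0 0 0 0 0 255;0 0 0 0 0 0 255;0 0 0 0 0 0 255;0 0 0 0 0 0 255'; python3 - <<'E'
from h import *
S=cam('scene');T=cam('top')
a=cv2.resize(S['frame'][200:300,180:280],(400,400),interpolation=2)
b=cv2.resize(T['frame'][190:270,170:250],(400,400),interpolation=2)
cv2.imwrite('pics/shut.png',np.hstack([a,b])[:,:,::-1])
P=cloud(S); q=P[(abs(P[:,:,0]-.47)<.04)&(abs(P[:,:,1]-.276)<.04)&(P[:,:,2]>.108)&(P[:,:,2]<.2)]
for z in np.arange(.108,.2,.008):
    k=q[abs(q[:,2]-z)<.004]; print(round(z,3),len(k),k.mean(0).round(3) if len(k) else '')
E
```

```text
time: 3.7
tcp_pos: [0.4711, 0.2758, 0.1148]
tool_rot: [[-0.956, -0.293, -0.0], [-0.293, 0.956, -0.0], [0.0, -0.0, -1.0]]
contact_force: [0.9, 0.0, -0.6]
opening: 0.0001
finger_force: 0.0
0.108 0 
0.116 0 
0.124 0 
0.132 0 
0.14 5 [0.465 0.28  0.143]
0.148 32 [0.461 0.278 0.148]
0.156 60 [0.463 0.281 0.156]
0.164 56 [0.463 0.282 0.164]
0.172 55 [0.463 0.281 0.172]
0.18 45 [0.46  0.279 0.18 ]
0.188 98 [0.46  0.277 0.189]
0.196 147 [0.462 0.279 0.196]
```

View pics/shut.png

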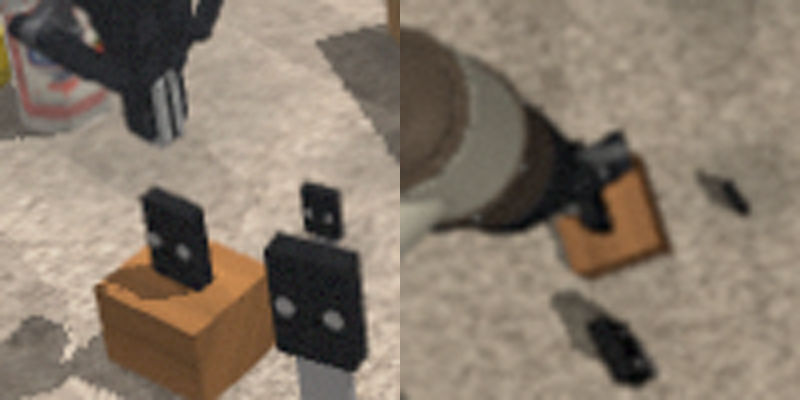

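```bash
python3 -m jog '0 0 0 0 0 0 110;0 0 0 0 0 0 110;0 0 0 0 0 0 110;0 0 0 0 0 0 110;0 0 0 0 0 -0.015 110;0 0 0 0 0 -0.03 110;0 0 0 0 0 -0.04 110;0 0 0 0 0 -0.047 110;0 0 0 0 0 -0.052 110;0 0 0 0 0 -0.053 110;0 0 0 0 0 -0.053 110'; python3 - <<'E'
from h import *
S=cam('scene'); print(arm.tcp_to_grasp)
a=cv2.resize(S['frame'][200:300,180:280],(600,600),interpolation=2)
cv2.imwrite('pics/down.png',a[:,:,::-1])
E
```

```text
time: 4.9
tcp_pos: [0.4713, 0.276, 0.062]
tool_rot: [[-0.956, -0.294, 0.0], [-0.294, 0.956, 0.0], [-0.0, 0.0, -1.0]]
contact_force: [-1.0, -0.4, 0.2]
opening: 0.0485
finger_force: 0.0
0.0187
```

View pics/down.png

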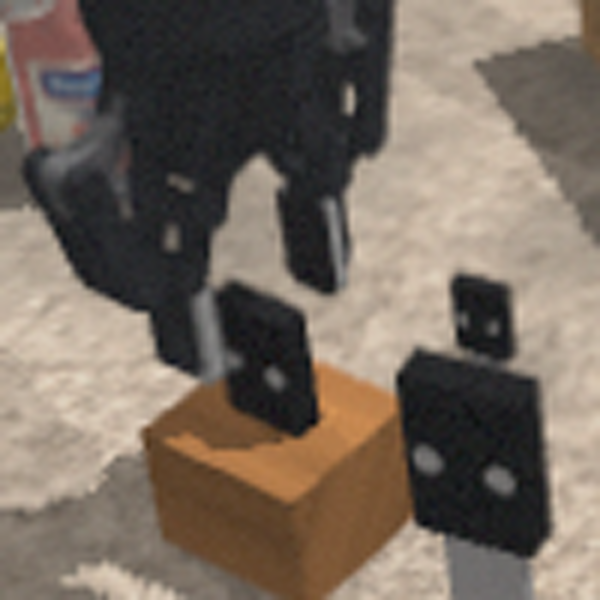

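The fingertips, at crop (200,375) and (330,290), are still well above the rest top. The picture puts them roughly 25 mm higher than the reading, so I'll descend further in small steps and watch the force.

```bash
python3 -m jog '0 0 0 0 0 -0.002 110;0 0 0 0 0 -0.004 110;0 0 0 0 0 -0.005 110;0 0 0 0 0 -0.005 110'; python3 -m jog '0 0 0 0 0 -0.002 110;0 0 0 0 0 -0.003 110;0 0 0 0 0 -0.003 110'
```

```text
time: 5.35
tcp_pos: [0.471, 0.2757, 0.0567]
tool_rot: [[-0.956, -0.293, -0.0], [-0.293, 0.956, -0.0], [0.0, -0.0, -1.0]]
contact_force: [-0.3, 0.2, 0.1]
opening: 0.0485
finger_force: 0.0
time: 5.65
tcp_pos: [0.471, 0.2757, 0.0536]
tool_rot: [[-0.956, -0.293, -0.0], [-0.293, 0.956, -0.0], [0.0, -0.0, -1.0]]
contact_force: [-0.3, -0.5, 0.1]
opening: 0.049
finger_force: 0.0
```

```bash
python3 -m jog '0 0 0 0 0 -0.001 110;0 0 0 0 0 -0.002 110;0 0 0 0 0 -0.003 110;0 0 0 0 0 -0.003 110'
```

```text
time: 6.05
tcp_pos: [0.471, 0.2758, 0.0506]
tool_rot: [[-0.956, -0.293, -0.0], [-0.293, 0.956, -0.0], [0.0, -0.0, -1.0]]
contact_force: [-1.0, -0.5, -0.4]
opening: 0.0485
finger_force: 0.0
```

```bash
python3 -m jog '0 0 0 0 0 -0.002 110;0 0 0 0 0 -0.004 110;0 0 0 0 0 -0.004 110'; python3 -m jog '0 0 0 0 0 -0.001 110;0 0 0 0 0 -0.002 110;0 0 0 0 0 -0.002 110'
```

```text
time: 6.35
tcp_pos: [0.4709, 0.2756, 0.0464]
tool_rot: [[-0.956, -0.293, -0.001], [-0.293, 0.956, -0.0], [0.001, -0.0, -1.0]]
contact_force: [-0.3, -0.8, -0.4]
opening: 0.0486
finger_force: 0.0
time: 6.65
tcp_pos: [0.4711, 0.2757, 0.0447]
tool_rot: [[-0.956, -0.293, -0.0], [-0.293, 0.956, -0.0], [0.0, -0.0, -1.0]]
contact_force: [0.3, -0.3, -0.1]
opening: 0.0484
finger_force: 0.0
```

```bash
python3 -m jog '0 0 0 0 0 -0.001 110;0 0 0 0 0 -0.002 110;0 0 0 0 0 -0.002 110'; python3 -m jog '0 0 0 0 0 -0.001 110;0 0 0 0 0 -0.002 110;0 0 0 0 0 -0.002 110'
```

```text
time: 6.95
tcp_pos: [0.471, 0.2758, 0.0427]
tool_rot: [[-0.956, -0.293, -0.0], [-0.293, 0.956, -0.0], [0.0, -0.0, -1.0]]
contact_force: [0.0, 0.3, 0.4]
opening: 0.0486
finger_force: 0.0
time: 7.25
tcp_pos: [0.471, 0.2757, 0.0406]
tool_rot: [[-0.956, -0.293, -0.0], [-0.293, 0.956, -0.0], [0.0, -0.0, -1.0]]
contact_force: [0.6, -0.2, 0.2]
opening: 0.0486
finger_force: 0.0
```

No contact below 0.044, so the picture is right: the reported TCP is about 27 mm below the real fingertips. I'll go 5 mm lower and close.

```bash
python3 -m jog '0 0 0 0 0 -0.002 110;0 0 0 0 0 -0.004 110;0 0 0 0 0 -0.005 110;0 0 0 0 0 -0.005 110'
```

```text
time: 7.65
tcp_pos: [0.471, 0.2757, 0.0355]
tool_rot: [[-0.956, -0.293, -0.0], [-0.293, 0.956, -0.0], [0.0, -0.0, -1.0]]
contact_force: [-0.1, -0.3, -0.0]
opening: 0.0488
finger_force: 0.0
```

```bash
python3 -m jog '0 0 0 0 0 0 255;0 0 0 0 0 0 255;0 0 0 0 0 0 255;0 0 0 0 0 0 255;0 0 0 0 0 0 255;0 0 0 0 0 0 255;0 0 0 0 0 0 255'
```

```text
time: 8.35
tcp_pos: [0.4711, 0.2754, 0.0358]
tool_rot: [[-0.956, -0.293, -0.0], [-0.293, 0.956, -0.001], [0.0, -0.001, -1.0]]
contact_force: [0.6, -2.6, 1.4]
opening: 0.0111
finger_force: 60.7
```

```bash
python3 -m jog '0 0 0 0 0 0.01 255;0 0 0 0 0 0.03 255;0 0 0 0 0 0.06 255;0 0 0 0 0 0.1 255;0 0 0 0 0 0.14 255;0 0 0 0 0 0.16 255;0 0 0 0 0 0.16 255;0 0 -0.07 0.01 -0.034 0.16 255;0 0 -0.14 0.02 -0.068 0.16 255;0 0 -0.21 0.032 -0.108 0.16 255;0 0 -0.28 0.045 -0.148 0.16 255;0 0 -0.35 0.057 -0.188 0.16 255;0 0 -0.42 0.07 -0.228 0.16 255;0 0 -0.48 0.08 -0.264 0.16 255;0 0 -0.532 0.087 -0.288 0.16 255;0 0 -0.532 0.09 -0.298 0.16 255;0 0 -0.532 0.09 -0.298 0.15 255;0 0 -0.532 0.09 -0.298 0.13 255;0 0 -0.532 0.09 -0.298 0.125 255;0 0 -0.532 0.09 -0.298 0.125 255'; python3 - <<'E'
from h import *
S=cam('scene');T=cam('top')
for n,c in(('scene1',S),('top1',T)): np.savez(n+'.npz',**{k:c[k] for k in('frame','depth','K','D','R','t')})
a=cv2.resize(S['frame'][130:250,260:400],(700,600),interpolation=2)[:, :]
b=cv2.resize(T['frame'][160:250,260:370],(100,82))
cv2.imwrite('pics/hover.png',a[:,:,::-1]); print(arm.read_state()['tcp_pos'])
E
```

```text
time: 10.35
tcp_pos: [0.56, -0.0213, 0.1592]
tool_rot: [[-0.973, 0.23, -0.003], [0.23, 0.973, -0.0], [0.003, -0.001, -1.0]]
contact_force: [0.6, -0.6, -1.2]
opening: 0.0115
finger_force: 60.2
[ 0.56137709 -0.02136323  0.16110005]
```

View pics/hover.png

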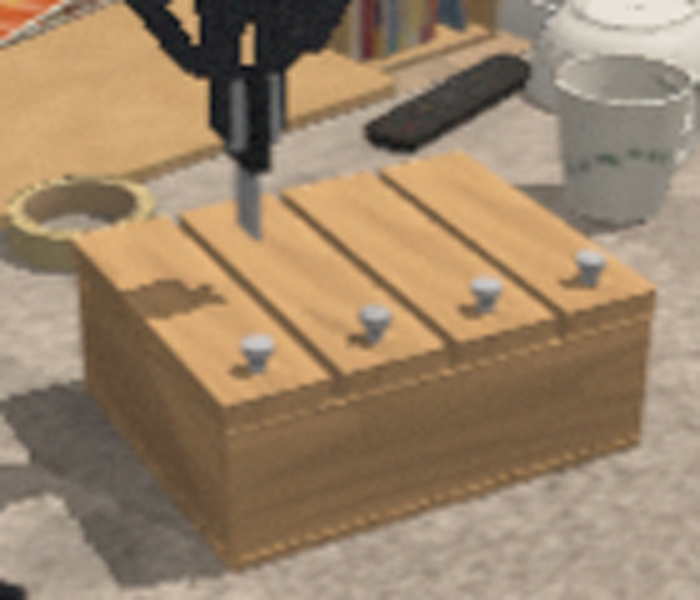

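The blade hangs upright, with its tip at crop (258,238), i.e. scene pixel about (311,177). It's over the gap on the unit's +y side. Now I'll measure the tip against the gap in the same camera.

```bash
python3 - <<'E'
from gaps import *
np.set_printoptions(precision=4,suppress=True)
S=dict(np.load('scene1.npz')); f=S['frame'].astype(int)
z=.1353
t=np.radians(-13.4); ex=np.array([np.cos(t),np.sin(t)]); ey=np.array([-np.sin(t),np.cos(t)])
sat=f.max(2)-f.min(2); 
for v in range(160,181):
    r=[(u,int(f[v,u].mean()),int(sat[v,u])) for u in range(302,318)]
    g=[u for u,m,s in r if s<40 and m>75]; print(v,g and (g[0],g[-1]),[s for _,_,s in r])
for uv in([311,177],[311,178],[312,178],[311.5,177.5]):
    w=onplane(S,[uv],z)[0,:2]; print(uv,w,'X',w@ex,'p',w@ey)
for n in('scene','top'):
    c=dict(np.load(n+'0.npz')); r,L,x,p=lines(c,t); print(n,L[:,:2])
tc=np.array([.5607,-.0213]);print('tcp X,p',tc@ex,tc@ey)
# gap 1 in hover view, sample near tip
for n in('scene1','top1'):
    c=dict(np.load(n+'.npz')); r,L,x,p=lines(c,t); print(n,L)
E
```

```text
160 (304, 317) [56, 50, 35, 13, 2, 3, 4, 4, 2, 5, 6, 7, 24, 32, 33, 34]
161 (302, 317) [36, 26, 33, 27, 12, 5, 4, 4, 3, 6, 4, 8, 24, 32, 32, 35]
162 (302, 317) [32, 32, 35, 36, 24, 13, 1, 3, 2, 6, 4, 5, 21, 30, 31, 33]
163 (302, 317) [33, 34, 35, 35, 26, 12, 1, 1, 3, 4, 5, 5, 24, 33, 33, 33]
164 (302, 317) [33, 35, 33, 35, 26, 14, 4, 1, 3, 5, 11, 17, 28, 32, 34, 34]
165 (302, 317) [33, 33, 30, 32, 26, 12, 1, 1, 4, 12, 24, 33, 33, 32, 31, 30]
166 (302, 317) [33, 30, 33, 32, 27, 11, 4, 2, 2, 9, 24, 33, 33, 30, 30, 31]
167 (302, 316) [32, 31, 32, 33, 29, 9, 4, 1, 3, 9, 22, 32, 33, 31, 37, 52]
168 (302, 315) [35, 33, 31, 35, 27, 14, 2, 2, 1, 7, 34, 51, 47, 34, 66, 96]
169 (302, 311) [33, 32, 37, 40, 33, 15, 1, 4, 3, 18, 71, 100, 82, 52, 43, 69]
170 (307, 311) [46, 52, 65, 78, 67, 36, 3, 5, 3, 17, 69, 98, 99, 93, 67, 50]
171 (308, 311) [87, 103, 101, 103, 93, 52, 3, 4, 5, 16, 69, 103, 100, 99, 96, 75]
172 (308, 311) [101, 100, 100, 104, 94, 51, 2, 5, 4, 16, 66, 99, 101, 99, 100, 98]
173 (308, 311) [102, 101, 101, 101, 95, 50, 2, 4, 4, 15, 71, 98, 99, 99, 99, 101]
174 (308, 311) [102, 100,
[... 576 characters left out ...]
0185] X 0.542625724089776 p 0.11026988387902423
[311, 178] [ 0.549  -0.0149] X 0.5375558262247828 p 0.11271861589548891
[312, 178] [ 0.5474 -0.0168] X 0.5363884446679492 p 0.11047176762205696
[311.5, 177.5] [ 0.5504 -0.0177] X 0.5394990028282676 p 0.11037108549958416
scene [[-13.3232  -0.0197]
 [-13.4428   0.0451]
 [-13.5131   0.1098]]
top [[-13.3875  -0.0221]
 [-13.3831   0.0427]
 [-13.4211   0.1077]]
tcp X,p 0.5503716652564342 0.10922092328331386
scene1 [[-13.4395  -0.0197   0.4417   0.6504]
 [-13.4218   0.0451   0.4407   0.6455]
 [-13.6359   0.1098   0.439    0.6493]]
top1 [[-13.3773  -0.0221   0.4561   0.651 ]
 [-13.3738   0.0427   0.4565   0.6544]
 [-13.1643   0.1079   0.4574   0.5501]]
```

```bash
python3 -m jog '0 0 0 0 -0.0005 -0.01 255;0 0 0 0 -0.0005 -0.02 255;0 0 0 0 -0.0005 -0.027 255;0 0 0 0 -0.0005 -0.031 255;0 0 0 0 -0.0005 -0.031 255;0 0 0 0 -0.0005 -0.031 255'; python3 -m jog '0 0 0 0 0 -0.001 255;0 0 0 0 0 -0.002 255;0 0 0 0 0 -0.003 255;0 0 0 0 0 -0.003 255'; python3 -m jog '0 0 0 0 0 -0.001 255;0 0 0 0 0 -0.002 255;0 0 0 0 0 -0.003 255;0 0 0 0 0 -0.003 255'
```

```text
time: 11.05
tcp_pos: [0.5614, -0.0227, 0.1299]
tool_rot: [[-0.973, 0.232, 0.0], [0.232, 0.973, -0.0], [-0.0, -0.0, -1.0]]
contact_force: [-0.3, 1.1, -0.9]
opening: 0.0111
finger_force: 60.2
time: 11.45
tcp_pos: [0.5611, -0.0227, 0.1268]
tool_rot: [[-0.973, 0.232, -0.0], [0.232, 0.973, 0.0], [0.0, -0.0, -1.0]]
contact_force: [0.0, 0.0, -1.5]
opening: 0.0111
finger_force: 60.2
time: 11.85
tcp_pos: [0.561, -0.0227, 0.1236]
tool_rot: [[-0.973, 0.232, -0.0], [0.232, 0.973, -0.0], [0.0, -0.0, -1.0]]
contact_force: [-0.1, 0.6, -1.5]
opening: 0.0115
finger_force: 60.2
```

```bash
python3 -m jog '0 0 0 0 0 -0.001 255;0 0 0 0 0 -0.002 255;0 0 0 0 0 -0.003 255;0 0 0 0 0 -0.003 255'
```

```text
time: 12.25
tcp_pos: [0.561, -0.0227, 0.1206]
tool_rot: [[-0.973, 0.232, -0.0], [0.232, 0.973, -0.0], [0.0, -0.0, -1.0]]
contact_force: [-0.0, -0.0, -1.2]
opening: 0.0114
finger_force: 60.2
```

```bash
python3 -m jog '0 0 0 0 0 -0.001 255;0 0 0 0 0 -0.002 255;0 0 0 0 0 -0.003 255;0 0 0 0 0 -0.004 255;0 0 0 0 0 -0.004 255'
```

```text
time: 12.75
tcp_pos: [0.561, -0.0227, 0.1166]
tool_rot: [[-0.973, 0.232, -0.0], [0.232, 0.973, -0.0], [0.0, -0.0, -1.0]]
contact_force: [0.8, -0.1, -1.5]
opening: 0.0114
finger_force: 60.2
```

```bash
python3 -m jog '0 0 0 0 0 -0.001 255;0 0 0 0 0 -0.002 255;0 0 0 0 0 -0.003 255;0 0 0 0 0 -0.004 255;0 0 0 0 0 -0.004 255'
```

```text
time: 13.25
tcp_pos: [0.561, -0.0227, 0.1126]
tool_rot: [[-0.973, 0.232, -0.0], [0.232, 0.973, -0.0], [0.0, -0.0, -1.0]]
contact_force: [-0.1, -0.1, -2.1]
opening: 0.0116
finger_force: 60.2
```

The blade is in the gap, about 13 mm deep, with no contact. I'll slow down for the runner depth.

```bash
python3 -m jog '0 0 0 0 0 -0.002 255;0 0 0 0 0 -0.004 255;0 0 0 0 0 -0.005 255;0 0 0 0 0 -0.005 255'
```

```text
time: 13.65
tcp_pos: [0.561, -0.0227, 0.1076]
tool_rot: [[-0.973, 0.232, -0.0], [0.232, 0.973, -0.0], [0.0, -0.0, -1.0]]
contact_force: [-0.1, -0.7, -0.4]
opening: 0.0113
finger_force: 60.2
```

```bash
python3 -m jog '0 0 0 0 0 -0.001 255;0 0 0 0 0 -0.002 255;0 0 0 0 0 -0.002 255'
```

```text
time: 13.95
tcp_pos: [0.561, -0.0227, 0.1057]
tool_rot: [[-0.973, 0.232, -0.0], [0.232, 0.973, -0.0], [0.0, -0.0, -1.0]]
contact_force: [0.1, 0.2, -0.9]
opening: 0.0113
finger_force: 60.2
```

```bash
python3 -m jog '0 0 0 0 0 -0.001 255;0 0 0 0 0 -0.0015 255;0 0 0 0 0 -0.0015 255'
```

```text
time: 14.25
tcp_pos: [0.5612, -0.0227, 0.1046]
tool_rot: [[-0.973, 0.232, 0.0], [0.232, 0.973, -0.0], [-0.0, -0.0, -1.0]]
contact_force: [-1.3, -0.2, 0.1]
opening: 0.0115
finger_force: 60.4
```

```bash
python3 -m jog '0 0 0 0 0 -0.0005 255;0 0 0 0 0 -0.001 255;0 0 0 0 0 -0.001 255'
```

```text
time: 14.55
tcp_pos: [0.5613, -0.0227, 0.1037]
tool_rot: [[-0.973, 0.232, 0.0], [0.232, 0.973, -0.0], [-0.0, -0.0, -1.0]]
contact_force: [-2.2, -0.6, 2.2]
opening: 0.0111
finger_force: 60.7
```

```bash
python3 -m jog '0 0 0 0 0 -0.0005 255;0 0 0 0 0 -0.001 255;0 0 0 0 0 -0.001 255'
```

```text
time: 14.85
tcp_pos: [0.5613, -0.0227, 0.1027]
tool_rot: [[-0.973, 0.232, 0.001], [0.232, 0.973, -0.0], [-0.001, -0.0, -1.0]]
contact_force: [-2.0, 1.3, 5.4]
opening: 0.0114
finger_force: 61.0
```

The force climbs about 2.5–3 N/mm from 20 mm depth, so this gap is blocked. I'll withdraw and try the middle one, 65 mm toward unit −y.

```bash
python3 -m jog '0 0 0 0 0 0.01 255;0 0 0 0 0 0.025 255;0 0 0 0 0 0.035 255;0 0 0 0 0 0.037 255;0 0 0 -0.0035 -0.015 0.037 255;0 0 0 -0.0080 -0.034 0.037 255;0 0 0 -0.0125 -0.053 0.037 255;0 0 0 -0.0151 -0.0632 0.037 255;0 0 0 -0.0151 -0.0632 0.033 255;0 0 0 -0.0151 -0.0632 0.028 255;0 0 0 -0.0151 -0.0632 0.026 255;0 0 0 -0.0151 -0.0632 0.026 255'; python3 -m jog '0 0 0 0 0 -0.001 255;0 0 0 0 0 -0.002 255;0 0 0 0 0 -0.003 255;0 0 0 0 0 -0.003 255'; python3 -m jog '0 0 0 0 0 -0.001 255;0 0 0 0 0 -0.002 255;0 0 0 0 0 -0.003 255;0 0 0 0 0 -0.003 255'
```

```text
time: 16.05
tcp_pos: [0.5458, -0.0853, 0.1276]
tool_rot: [[-0.973, 0.231, -0.001], [0.231, 0.973, -0.0], [0.001, -0.0, -1.0]]
contact_force: [-0.2, -0.6, -0.9]
opening: 0.0112
finger_force: 60.2
time: 16.45
tcp_pos: [0.546, -0.0858, 0.1252]
tool_rot: [[-0.973, 0.232, -0.0], [0.232, 0.973, 0.0], [0.0, -0.0, -1.0]]
contact_force: [-0.4, -0.6, -1.0]
opening: 0.0113
finger_force: 60.2
time: 16.85
tcp_pos: [0.5459, -0.0859, 0.1221]
tool_rot: [[-0.973, 0.232, -0.0], [0.232, 0.973, -0.0], [0.0, -0.0, -1.0]]
contact_force: [0.2, 0.0, -1.1]
opening: 0.0112
finger_force: 60.2
```

```bash
python3 -m jog '0 0 0 0 0 -0.001 255;0 0 0 0 0 -0.002 255;0 0 0 0 0 -0.003 255;0 0 0 0 0 -0.003 255'
```

```text
time: 17.25
tcp_pos: [0.5459, -0.0859, 0.1191]
tool_rot: [[-0.973, 0.232, -0.0], [0.232, 0.973, 0.0], [0.0, -0.0, -1.0]]
contact_force: [0.6, 0.4, -1.7]
opening: 0.0113
finger_force: 60.2
```

In the middle gap, no contact at the fronts. Continuing down to the runner depth.

```bash
python3 -m jog '0 0 0 0 0 -0.002 255;0 0 0 0 0 -0.004 255;0 0 0 0 0 -0.006 255;0 0 0 0 0 -0.008 255;0 0 0 0 0 -0.010 255;0 0 0 0 0 -0.010 255'; python3 -m jog '0 0 0 0 0 -0.002 255;0 0 0 0 0 -0.004 255;0 0 0 0 0 -0.004 255'
```

```text
time: 17.85
tcp_pos: [0.5458, -0.0859, 0.1089]
tool_rot: [[-0.973, 0.232, -0.001], [0.232, 0.973, -0.0], [0.001, -0.0, -1.0]]
contact_force: [-0.5, 0.1, -1.2]
opening: 0.0116
finger_force: 60.2
time: 18.15
tcp_pos: [0.5462, -0.0859, 0.1053]
tool_rot: [[-0.973, 0.232, 0.0], [0.232, 0.973, -0.0], [-0.0, -0.0, -1.0]]
contact_force: [0.3, 1.1, -0.8]
opening: 0.0114
finger_force: 60.2
```

```bash
python3 -m jog '0 0 0 0 0 -0.0005 255;0 0 0 0 0 -0.001 255;0 0 0 0 0 -0.001 255'; python3 -m jog '0 0 0 0 0 -0.0005 255;0 0 0 0 0 -0.001 255;0 0 0 0 0 -0.001 255'
```

```text
time: 18.45
tcp_pos: [0.5462, -0.0859, 0.1046]
tool_rot: [[-0.973, 0.232, 0.0], [0.232, 0.973, -0.0], [-0.0, 0.0, -1.0]]
contact_force: [-0.7, -0.5, 0.7]
opening: 0.0116
finger_force: 60.4
time: 18.75
tcp_pos: [0.5462, -0.0859, 0.1037]
tool_rot: [[-0.973, 0.232, 0.001], [0.232, 0.973, -0.0], [-0.001, -0.0, -1.0]]
contact_force: [-0.9, 0.4, 3.1]
opening: 0.0113
finger_force: 60.7
```

Same spring signature at the same depth (0.7 → 3.1 N), so the middle gap is blocked as well. On to the third.

```bash
python3 -m jog '0 0 0 0 0 0.01 255;0 0 0 0 0 0.025 255;0 0 0 0 0 0.034 255;0 0 0 0 0 0.036 255;0 0 0 -0.0035 -0.015 0.036 255;0 0 0 -0.0080 -0.034 0.036 255;0 0 0 -0.0125 -0.053 0.036 255;0 0 0 -0.0151 -0.0632 0.036 255;0 0 0 -0.0151 -0.0632 0.032 255;0 0 0 -0.0151 -0.0632 0.027 255;0 0 0 -0.0151 -0.0632 0.025 255;0 0 0 -0.0151 -0.0632 0.025 255'; python3 -m jog '0 0 0 0 0 -0.001 255;0 0 0 0 0 -0.002 255;0 0 0 0 0 -0.003 255;0 0 0 0 0 -0.003 255'; python3 -m jog '0 0 0 0 0 -0.001 255;0 0 0 0 0 -0.002 255;0 0 0 0 0 -0.003 255;0 0 0 0 0 -0.003 255'
```

```text
time: 19.95
tcp_pos: [0.5307, -0.1485, 0.1276]
tool_rot: [[-0.973, 0.231, -0.001], [0.231, 0.973, 0.0], [0.001, -0.0, -1.0]]
contact_force: [-0.6, 0.3, -0.8]
opening: 0.0112
finger_force: 60.2
time: 20.35
tcp_pos: [0.5309, -0.1489, 0.1252]
tool_rot: [[-0.973, 0.232, -0.0], [0.232, 0.973, 0.0], [0.0, 0.0, -1.0]]
contact_force: [-0.0, -0.7, -2.0]
opening: 0.0112
finger_force: 60.2
time: 20.75
tcp_pos: [0.5308, -0.1491, 0.1221]
tool_rot: [[-0.973, 0.232, -0.0], [0.232, 0.973, 0.0], [0.0, -0.0, -1.0]]
contact_force: [0.2, -0.2, -1.5]
opening: 0.0114
finger_force: 60.2
```

```bash
python3 -m jog '0 0 0 0 0 -0.001 255;0 0 0 0 0 -0.002 255;0 0 0 0 0 -0.003 255;0 0 0 0 0 -0.003 255'
```

```text
time: 21.15
tcp_pos: [0.5308, -0.1491, 0.1191]
tool_rot: [[-0.973, 0.232, -0.0], [0.232, 0.973, 0.0], [0.0, -0.0, -1.0]]
contact_force: [-0.6, -0.2, -1.4]
opening: 0.0114
finger_force: 60.2
```

```bash
python3 -m jog '0 0 0 0 0 -0.002 255;0 0 0 0 0 -0.004 255;0 0 0 0 0 -0.006 255;0 0 0 0 0 -0.008 255;0 0 0 0 0 -0.010 255;0 0 0 0 0 -0.010 255'; python3 -m jog '0 0 0 0 0 -0.002 255;0 0 0 0 0 -0.004 255;0 0 0 0 0 -0.005 255;0 0 0 0 0 -0.005 255'
```

```text
time: 21.75
tcp_pos: [0.5307, -0.149, 0.1089]
tool_rot: [[-0.973, 0.232, -0.001], [0.232, 0.973, 0.0], [0.001, -0.0, -1.0]]
contact_force: [-0.3, -0.5, -1.6]
opening: 0.0112
finger_force: 60.2
time: 22.15
tcp_pos: [0.5308, -0.1491, 0.1041]
tool_rot: [[-0.973, 0.232, -0.0], [0.232, 0.973, 0.0], [0.0, -0.0, -1.0]]
contact_force: [0.3, -0.5, -0.6]
opening: 0.0114
finger_force: 60.2
```

```bash
python3 -m jog '0 0 0 0 0 -0.0005 255;0 0 0 0 0 -0.001 255;0 0 0 0 0 -0.001 255'; python3 -m jog '0 0 0 0 0 -0.0005 255;0 0 0 0 0 -0.001 255;0 0 0 0 0 -0.001 255'
```

```text
time: 22.45
tcp_pos: [0.5309, -0.1491, 0.1033]
tool_rot: [[-0.973, 0.232, -0.0], [0.232, 0.973, 0.0], [0.0, -0.0, -1.0]]
contact_force: [0.9, 0.4, -0.7]
opening: 0.0113
finger_force: 60.2
time: 22.75
tcp_pos: [0.5309, -0.1491, 0.1022]
tool_rot: [[-0.973, 0.232, -0.0], [0.232, 0.973, 0.0], [0.0, 0.0, -1.0]]
contact_force: [-0.3, -0.8, -0.8]
opening: 0.0115
finger_force: 60.2
```

There's no reaction past the runner depth, so this gap is clear. I'll go down nearly home, then feel for the seat.

```bash
python3 -m jog '0 0 0 0 0 -0.002 255;0 0 0 0 0 -0.004 255;0 0 0 0 0 -0.006 255;0 0 0 0 0 -0.006 255'; python3 -m jog '0 0 0 0 0 -0.002 255;0 0 0 0 0 -0.004 255;0 0 0 0 0 -0.006 255;0 0 0 0 0 -0.007 255;0 0 0 0 0 -0.007 255'
```

```text
time: 23.15
tcp_pos: [0.5306, -0.149, 0.0958]
tool_rot: [[-0.973, 0.232, -0.001], [0.232, 0.973, 0.0], [0.001, -0.0, -1.0]]
contact_force: [0.2, -0.5, -1.6]
opening: 0.0115
finger_force: 60.2
time: 23.65
tcp_pos: [0.5308, -0.1491, 0.0891]
tool_rot: [[-0.973, 0.232, -0.0], [0.232, 0.973, 0.0], [0.0, -0.0, -1.0]]
contact_force: [0.2, -0.2, -2.8]
opening: 0.0112
finger_force: 60.2
```

```bash
python3 -m jog '0 0 0 0 0 -0.0005 255;0 0 0 0 0 -0.001 255;0 0 0 0 0 -0.002 255;0 0 0 0 0 -0.002 255'
```

```text
time: 24.05
tcp_pos: [0.5308, -0.1491, 0.0872]
tool_rot: [[-0.973, 0.232, -0.0], [0.232, 0.973, 0.0], [0.0, -0.0, -1.0]]
contact_force: [-0.2, -0.8, -1.4]
opening: 0.0111
finger_force: 60.2
```

```bash
python3 -m jog '0 0 0 0 0 -0.0005 255;0 0 0 0 0 -0.001 255;0 0 0 0 0 -0.001 255'
```

```text
time: 24.35
tcp_pos: [0.5309, -0.1491, 0.0863]
tool_rot: [[-0.973, 0.232, -0.0], [0.232, 0.973, 0.0], [0.0, -0.0, -1.0]]
contact_force: [-0.7, 0.1, -1.2]
opening: 0.0113
finger_force: 60.2
```

```bash
python3 -m jog '0 0 0 0 0 -0.0005 255;0 0 0 0 0 -0.0005 255'; python3 -m jog '0 0 0 0 0 -0.0005 255;0 0 0 0 0 -0.0005 255'
```

```text
time: 24.55
tcp_pos: [0.531, -0.1491, 0.0858]
tool_rot: [[-0.973, 0.232, 0.0], [0.232, 0.973, -0.0], [-0.0, 0.0, -1.0]]
contact_force: [0.4, -0.3, -0.5]
opening: 0.011
finger_force: 60.4
time: 24.75
tcp_pos: [0.531, -0.1491, 0.0858]
tool_rot: [[-0.973, 0.232, 0.0], [0.232, 0.973, -0.0], [-0.0, -0.0, -1.0]]
contact_force: [-1.4, 0.2, 2.6]
opening: 0.0114
finger_force: 61.0
```

```bash
python3 -m jog '0 0 0 0 0 -0.0003 255;0 0 0 0 0 -0.0003 255'; python3 -m jog '0 0 0 0 0 -0.0003 255;0 0 0 0 0 -0.0003 255'
```

```text
time: 24.95
tcp_pos: [0.531, -0.1491, 0.0857]
tool_rot: [[-0.973, 0.232, 0.0], [0.232, 0.973, -0.0], [-0.0, -0.0, -1.0]]
contact_force: [-0.9, -0.3, 4.7]
opening: 0.0111
finger_force: 61.3
time: 25.15
tcp_pos: [0.531, -0.1491, 0.0858]
tool_rot: [[-0.973, 0.232, 0.001], [0.232, 0.973, -0.0], [-0.001, -0.0, -1.0]]
contact_force: [-3.5, 0.8, 6.8]
opening: 0.011
finger_force: 61.5
```

It's seated: the TCP stopped at 0.0858, as predicted, and the force is rising on rigid contact. Now I'll release and rise straight up.

```bash
python3 -m jog '0 0 0 0 0 0 110;0 0 0 0 0 0 110;0 0 0 0 0 0 110;0 0 0 0 0 0 110;0 0 0 0 0 0 110;0 0 0 0 0 0 110;0 0 0 0 0 0.01 110;0 0 0 0 0 0.03 110;0 0 0 0 0 0.06 110;0 0 0 0 0 0.1 110;0 0 0 0 0 0.14 110;0 0 0 0 0 0.16 110;0 0 0 0 0 0.16 110;0 0 0 0 0 0.16 110'; python3 - <<'E'
from h import *
S=cam('scene'); cv2.imwrite('pics/end.png',cv2.resize(S['frame'][100:250,250:425],(700,600),interpolation=2)[:,:,::-1])
E
```

```text
time: 26.55
tcp_pos: [0.5307, -0.1489, 0.2451]
tool_rot: [[-0.973, 0.232, 0.001], [0.232, 0.973, 0.001], [-0.001, 0.001, -1.0]]
contact_force: [-0.6, -1.0, -0.1]
opening: 0.0482
finger_force: 0.0
```

View pics/end.png

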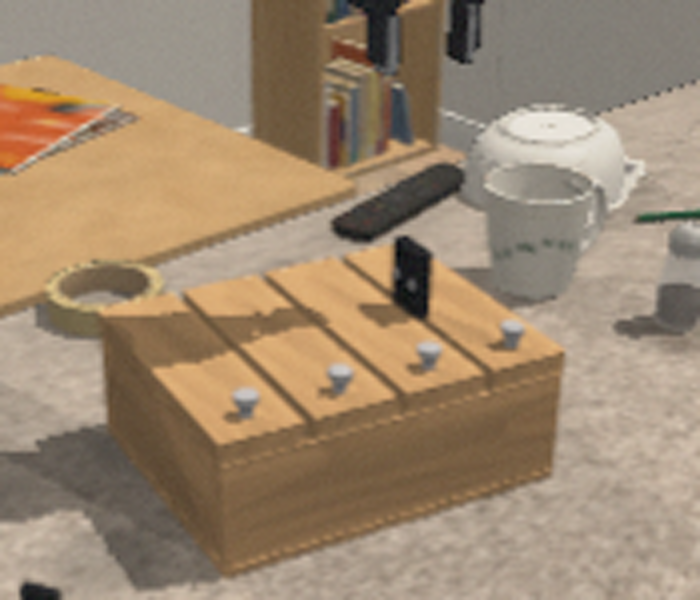

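The gauge stands upright in the third gap with its handle on the fronts (crop (412,278)). The gripper is clear above it, and the mug and shaker haven't moved.

```bash
python3 -c "
from station import arm
print(arm.finish_job())"
```

```text
the job is handed in; nothing more can be done
None
```

The job is handed in: the middle-sized gauge stands released, upright and fully home in the clear gap (the one on the unit's −y side); the other two gaps were blocked, and the highest force I read while probing or seating was about 7 N.

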